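# Press the raised capacitor home on the LED driver board

### The job

On the white driver board in the assembly frame, one of the four fat capacitors has not gone home: it still stands up off the board on its legs, a little higher than its three twins. Press it down gently with the fingertips on its flat top until it sits on the board like the others, then take the hand away. Do not pinch it or pull it up, touch nothing else on the board or its frame, and leave the loose things round it where they lie.

Things in the scene. Friction and masses are not known exactly. Their poses are not given: they have to be found in the camera images.
- raised_top (a point): centre of the flat round top of the raised capacitor, the one to press. It is an upright black can with a bare aluminium top, 25 mm in diameter and 30 mm tall like its three twins, in any one of the four places. At the start its top is 66 to 68 mm above the bench, 6.5 to 8 mm above the twins' tops; when home it is 60 mm above the bench.
- raised_cap (a joint): how far the raised capacitor has gone down into its holes, in m: 0 to 0.0015 at the start, 0.008 fully home against the board (a dead stop), negative if pulled up. Its legs drag: it sinks straight down under about 5 N, stays where it is left, and does not spring back.
- raised_end: the top 3 mm of the raised capacitor, 25 mm in diameter, where it may be pressed. The origin lies on the can's axis at its underside, 30 mm below its top; z up.
- raised_sleeve: the side of the raised capacitor: the lower 27 mm of the can, 25 mm in diameter, not to be touched. The origin lies on the axis at the can's underside; z up.
- home_cap1: a fat capacitor already home, 25 mm in diameter and 30 mm tall, standing on the board in another of the four places. The origin is the centre of its underside on the board, 30 mm above the bench; its top is 60 mm above the bench.
- home_cap2: a fat capacitor already home, 25 mm in diameter and 30 mm tall, standing on the board in another of the four places. The origin is the centre of its underside on the board, 30 mm above the bench; its top is 60 mm above the bench.
- home_cap3: a fat capacitor already home, 25 mm in diameter and 30 mm tall, standing on the board in another of the four places. The origin is the centre of its underside on the board, 30 mm above the bench; its top is 60 mm above the bench.
- slim_cap: a slim, taller capacitor that is home by its own nature: 16 mm in diameter, 40 mm tall, top 70 mm above the bench. The origin is the centre of its underside on the board. Leave it alone.
- board: assembly frame (two rails along y, two end bars; 186 mm in x, 310 mm in y over the screws), fixed to the bench, with the white driver board and the parts soldered to it. Origin: centre of the underside, on the bench; x away from the robot at yaw 0. Board top 30 mm above the bench, rails 34, clips 38. Places of the fat capacitors (x, y): (-36, -90), (-32, -26), (30, -82), (34, -22) mm.
- transformer_top (a point): centre of the top of the transformer on the board (yellow winding, dark core), 42 mm (x) by 36 mm (y), top 62 mm above the bench; leave it alone
- sink_top (a point): middle of the top edge of the finned heat sink on the board, 70 mm (x) by 20 mm (y), top 64 mm above the bench; leave it alone
- solder_reel: loose reel of solder, standing on end, 60 mm in diameter, 46 mm tall, left of the frame; origin at the centre of its underside
- flux_bottle: loose bottle, 34 mm in diameter, 85 mm tall, right of the frame near its far corner; origin at the centre of its underside
- tip_cleaner: loose round dark steel pot of brass shavings, 68 mm in diameter, 45 mm tall, beyond the frame; origin at the centre of its underside
- tweezers: loose steel tweezers, 120 mm long, 6 mm high, lying between the robot and the frame; origin under the middle, x towards the points
- cutters: loose side cutters, black handles, 125 mm long, 13 mm high, right of the frame; origin under the pivot end's middle, x towards the jaws
- screwdriver: loose screwdriver, 170 mm long, lying left of the frame beyond the solder reel; x towards the blade

How it is judged:
By the outcome, as a careful person would: the job done as asked, in the order asked, and still so for the second after the job is handed in, with the robot touching nothing.
It also fails if it takes over 29 s, if anything falls off the work surface, if the arm or the gripper's body presses on something with over 40 N, if the wrist force passes 120 N, or if a joint passes its speed limit or range.

### The arm

A 6-joint arm with a two-finger parallel gripper is mounted at the origin on the work surface. World frame = base frame: x ahead of the robot, y to its left, z up, the work surface at z = 0. Lengths are in m, angles in degrees, forces in N, time in s.
With the tool pointing down it reaches from about 0.375 to 0.9 m from the base axis. Payload 3.1 kg.
Tool frame: the origin (TCP) lies at the very end of the fingers, on their centre line; the grasp point (between the pads) lies bot.grip_point_offset behind it (bot.grip_point_offset is the distance from the TCP to the grasp point, in m); z points along the fingers, y is the line along which they close (so a half turn about z gives the same grasp; the last joint's range is limited). The gripper opens to 87 mm and grips with 3 to 60 N. Pads are 19 mm wide; open, the fingers measure 117 mm over their backs; the gripper's body (75 mm by 190 mm) begins 51 mm behind the grasp point.
Start: joints at [56.465, 30.224, 82.088, -0, 67.689, -10.227], TCP at [0.247, 0.574, 0.223] pointing down, gripper open.
Joint ranges: [-176.69, 176.69], [-43.24, 126.21], [12.49, 139.97], [-82, 262], [0, 151.66], [-163.58, 163.58]. Speed limits (degrees/s): [159.86, 159.86, 180, 180, 180, 180].

### API

Orientations are given as a 3x3 rotation matrix whose columns are the frame's x, y, z axes.
In Python, from rig import bot, viewer, ticket gives the robot as it stands.
- The arm moves only by the tool servo_tool, never from a script. Its argument "targets" is a list of rows, each an object with "offset": the shift along the tool's x, y, z in m, a list of three; "dr": the turn, a rotation vector about the tool's x, y, z in degrees, a list of three. In form: [{"offset": [x, y, z], "dr": [ax, ay, az]}, ...]. A call has 1 to 20 rows; each row is the pose to reach, as a shift and turn from the pose commanded when the call began, along the tool's axes at that moment; what a row does not reach only later rows make up. A row lasts 1/12 s, in which the tool goes at most 41.7 mm and 7.16 degrees, less where a joint would pass 70% of its speed; a pose out of reach is approached as far as the arm can. A call with a gripper value outside its range is refused whole. "gripper" is the gripper command: -1 is fully open, 1 is shut, values between are in proportion, set as the call begins (left out, the last holds). The fingers move at their own pace and stop on an object; the grip force is fixed at half the most. Time passes only in rows, so rows that repeat a pose let the fingers close. It gives the time, the measured TCP pose, the force, the opening and the grip force at its end, in the units of the state.
- bot.read_state(): the state, without advancing time (a new reading comes with each control period).
- viewer.capture(name): name is "scene" or "top" or "wrist"; returns a dict with "color" (400x640x3 uint8, red, green, blue), "camera_matrix" (3x3 intrinsics, pixels), "k1" (the pictures are not rectified: a ray, as slopes to the right and down, at radius r is drawn at 1 + k1 r^2 times it, then the intrinsics apply), "R" (3x3) and "t" (3): a world point X has camera coordinates R X + t. Camera axes: x right, y down, z forward; pixel columns grow to the right and rows downward; lengths in m; the calibration is good to about 2 mm. A picture is of the moment at which its call begins. There is no depth.
- ticket.hand_in(): hands the job in; it is judged then, once.
The state is a dict: "time_s": time; "joint_positions": joint angles; "qvel": joint speeds; "tau": joint torques, N m; "position": TCP position; "tcp_rot": TCP orientation; "force": force on the tool from outside, world axes, zero at the start; "moment": the same for the moment, N m; "opening": opening from 0.0 (shut) to 1.0 (fully open); "grasp_force": force on a finger pad.
Only numpy, scipy, OpenCV 4.12 (cv2) and the standard library are available. Lean on these libraries where they do the work, as an engineer would, in place of code of your own. Each camera call takes 0.05 s, during which the arm holds its last target. There are 200 camera calls.

## Working session

There is one attempt and no reset: what is moved stays moved. The work goes in short steps, Python scripts to look and compute and a tool call to move; the robot and the scene stay as the last step left them, time stands still between calls to the robot, and variables do not carry over. Pictures are saved under pics/ and viewed, at most 10 in all, crops included, and the job is handed in when it is done.

Besides the shell and the picture viewer there is one more tool, called after ">>>" as a command line: name --argument value ..., lists and objects as JSON in quotes. servo_tool: Moves the arm, as the interface text tells. Its arguments: {"type":"object","properties":{"targets":{"type":"array"},"gripper":{"type":"number"}},"required":["targets"]}

```bash
mkdir -p pics
cat > h.py <<'E'
import numpy as np, cv2
from rig import bot, viewer, ticket
def snap(n,f):
    c=viewer.capture(n); cv2.imwrite(f'pics/{f}.png',c['color'][:,:,::-1]); np.savez(f'pics/{f}.npz',**c); return c
def back(c,uv,z):
    K,k1,R,t=c['camera_matrix'],float(c['k1']),c['R'],c['t']
    p=cv2.undistortPoints(np.array([[uv]],float),K,np.array([k1,0,0,0,0.]))[0,0]
    # forward model: K * s*(1+k1 r^2)
    d=R.T@np.array([*p,1]); o=-R.T@t
    return o+d*(z-o[2])/d[2]
def proj(c,X):
    return cv2.projectPoints(np.array(X,float).reshape(-1,3),cv2.Rodrigues(c['R'])[0],np.array(c['t'],float),c['camera_matrix'],np.array([float(c['k1']),0,0,0,0.]))[0][:,0]
E
python3 - <<'E'
from h import *
for n in("scene","top","wrist"):
    c=snap(n,n+'0'); print(n,c['k1'],-c['R'].T@c['t'])
s=bot.read_state(); print(s['time_s'],s['position'],s['tcp_rot'],s['opening'],bot.grip_point_offset)
E
```

```text
scene -0.14257841806509236 [ 0.95454744 -0.67369922  0.61858124]
top -0.06503419848721834 [0.43380455 0.08856589 0.9741477 ]
wrist -0.06567426013667839 [0.17105103 0.6059224  0.38451518]
0.15 [0.24695511 0.57350059 0.22178725] [[-9.18372277e-01  3.95716393e-01 -9.47008712e-04]
 [ 3.95717414e-01  9.18371190e-01 -1.44422434e-03]
 [ 2.98202269e-04 -1.70108344e-03 -9.99998509e-01]] 0.9985798048522609 0.0187
```

View pics/top0.png

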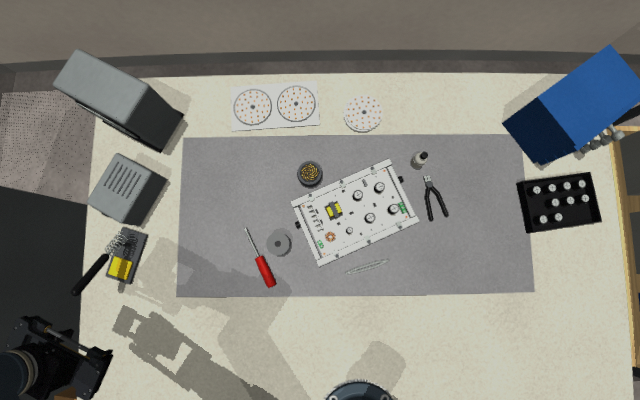

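View pics/scene0.png

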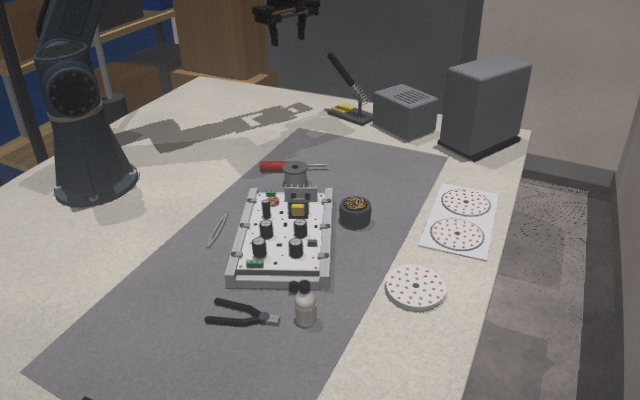

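The top view shows the frame with corners at about (291,203), (390,160), (418,220) and (320,266). The four fat caps are at about (379,187), (394,209), (357,195) and (370,217). I'll zoom in on both views.

Run:
```python
from h import *
a=cv2.imread('pics/top0.png')[150:275,280:430]; b=cv2.imread('pics/scene0.png')[175:290,225:345]
a=cv2.resize(a,None,fx=4.6,fy=4.6,interpolation=cv2.INTER_CUBIC)
cv2.imwrite('pics/a.png',a); cv2.imwrite('pics/b.png',cv2.resize(b,None,fx=5,fy=5,interpolation=cv2.INTER_CUBIC))
c=dict(np.load('pics/top0.npz'))
for p in[(291,203),(390,160),(418,220),(320,266),(379,187),(394,209),(357,195),(370,217)]: print(p,back(c,p,.034).round(4),back(c,p,.06).round(4))
```

```text
(291, 203) [0.5642 0.1681 0.034 ] [0.5606 0.1659 0.06  ]
(390, 160) [ 0.6774 -0.0968  0.034 ] [ 0.6706 -0.0917  0.06  ]
(418, 220) [ 0.5155 -0.1638  0.034 ] [ 0.5132 -0.1568  0.06  ]
(320, 266) [0.4003 0.0937 0.034 ] [0.4012 0.0935 0.06  ]
(379, 187) [ 0.6042 -0.0646  0.034 ] [ 0.5995 -0.0603  0.06  ]
(394, 209) [ 0.5452 -0.1019  0.034 ] [ 0.5421 -0.0967  0.06  ]
(357, 195) [ 0.5835 -0.0058  0.034 ] [ 0.5793 -0.0032  0.06  ]
(370, 217) [ 0.5249 -0.0382  0.034 ] [ 0.5224 -0.0347  0.06  ]
```

View pics/a.png

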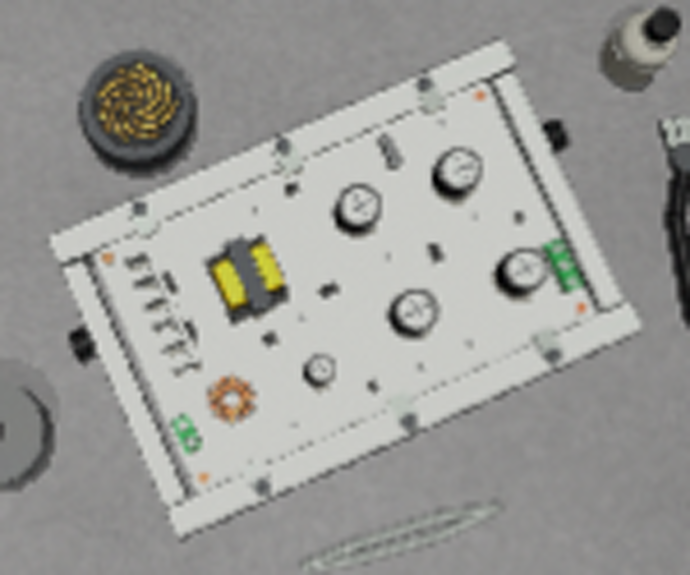

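View pics/b.png

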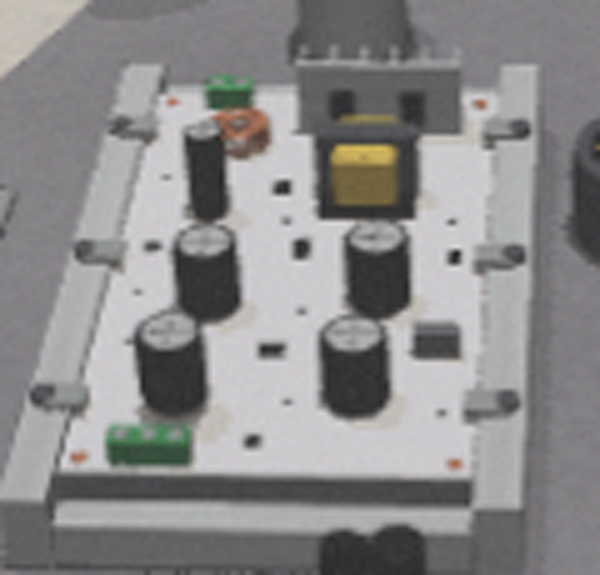

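The near-left can in the scene crop, place (-36,-90), shows a dark gap at its base around (180,412). I'll check this with a joint fit over both views.

Run:
```python
from h import *
from scipy.optimize import least_squares
P=np.array([(-36,-90),(-32,-26),(30,-82),(34,-22)])/1e3
T=np.array([(524,269),(416,311),(461,168),(360,208)]);T=(T+.5)/4.6-.5+[280,150]
S=np.array([(169,329),(205,240),(354,332),(376,236)]);S=(S+.5)/5-.5+[225,175]
ct=dict(np.load('pics/top0.npz'));cs=dict(np.load('pics/scene0.npz'))
def W(p,z):
    c,s=np.cos(p[2]),np.sin(p[2]); return np.c_[P@np.array([[c,s],[-s,c]])+p[:2],z]
for k in range(4):
    z=np.full(4,.06); z[k]=.067
    # per-camera 2px-free offset for the scene view (2 mm calibration)
    f=lambda p:np.r_[(proj(ct,W(p,z))-T).ravel(),(proj(cs,W(p,z))-S-p[3:5]).ravel(),p[3:5]*.3]
    r=least_squares(f,[.54,0,np.radians(22.5),0,0]); print(k,r.cost.round(2),r.x[:2].round(4),np.degrees(r.x[2]).round(2),r.x[3:].round(2),W(r.x,z)[k].round(4)); print(r.fun.round(1))
```

```text
0 0.38 [0.5408 0.0017] 23.37 [0.18 0.95] [ 0.5435 -0.0952  0.067 ]
[ 0.4  0.1  0.   0.  -0.3  0.3 -0.2 -0.4 -0.   0.1 -0.1 -0.  -0.   0.2
  0.2 -0.1  0.1  0.3]
1 9.81 [0.541  0.0019] 23.05 [0.18 0.95] [ 0.5218 -0.0346  0.067 ]
[-0.2  0.5  0.3 -0.2 -0.3  0.4 -0.2 -0.4  0.2  3.  -0.3 -3.  -0.1  0.2
  0.2 -0.1  0.1  0.3]
2 8.63 [0.5418 0.0021] 22.17 [0.17 0.96] [ 0.6005 -0.0625  0.067 ]
[-0.2  0.8 -0.3 -0.   0.4 -0.  -0.  -0.7 -0.1  2.8  0.2 -0.2 -0.6 -2.6
  0.4  0.1  0.1  0.3]
3 9.68 [0.5418 0.0022] 22.14 [0.16 0.95] [ 0.5816 -0.0054  0.067 ]
[-0.3  0.8 -0.3 -0.   0.   0.5  0.3 -1.1 -0.1  2.8  0.2 -0.2 -0.4  0.4
  0.3 -2.9  0.   0.3]
```

The fit is clear: the raised can is at place (-36,-90), with its top at about (0.5435, -0.0952). I'll move above it with the fingers shut.

>>> servo_tool --targets '[{"offset":[-0.03,-0.028,0.004],"dr":[0,0,0]},{"offset":[-0.06,-0.055,0.008],"dr":[0,0,0]},{"offset":[-0.09,-0.083,0.012],"dr":[0,0,0]},{"offset":[-0.12,-0.111,0.016],"dr":[0,0,0]},{"offset":[-0.15,-0.139,0.02],"dr":[0,0,0]},{"offset":[-0.18,-0.167,0.024],"dr":[0,0,0]},{"offset":[-0.21,-0.194,0.028],"dr":[0,0,0]},{"offset":[-0.24,-0.222,0.032],"dr":[0,0,0]},{"offset":[-0.27,-0.25,0.036],"dr":[0,0,0]},{"offset":[-0.3,-0.278,0.04],"dr":[0,0,0]},{"offset":[-0.33,-0.305,0.044],"dr":[0,0,0]},{"offset":[-0.36,-0.333,0.048],"dr":[0,0,0]},{"offset":[-0.39,-0.361,0.052],"dr":[0,0,0]},{"offset":[-0.42,-0.389,0.056],"dr":[0,0,0]},{"offset":[-0.45,-0.416,0.06],"dr":[0,0,0]},{"offset":[-0.48,-0.444,0.064],"dr":[0,0,0]},{"offset":[-0.51,-0.472,0.068],"dr":[0,0,0]},{"offset":[-0.537,-0.497,0.07],"dr":[0,0,0]},{"offset":[-0.537,-0.497,0.07],"dr":[0,0,0]},{"offset":[-0.537,-0.497,0.07],"dr":[0,0,0]}]' --gripper 1

```text
time_s: 1.82
position: [0.5444, -0.097, 0.1521]
tcp_rot: [[-0.917, 0.399, 0.0], [0.399, 0.917, 0.0], [0.0, 0.0, -1.0]]
force: [-0.3, -1.1, -0.1]
opening: 0.004
grasp_force: 0.0
```

Run:
```python
from h import *
c=snap('wrist','w1'); print(bot.read_state()['position'])
s=snap('scene','s1')
print(proj(c,[.5435,-.0952,.067]),-c['R'].T@c['t'])
a=cv2.resize(c['color'][:,:,::-1],(800,500)); cv2.imwrite('pics/w1b.png',a)
```

```text
[ 0.54314389 -0.09518648  0.15200105]
[[320.90899434 202.64184518]] [ 0.46846382 -0.06452863  0.31486971]
```

View pics/w1.png

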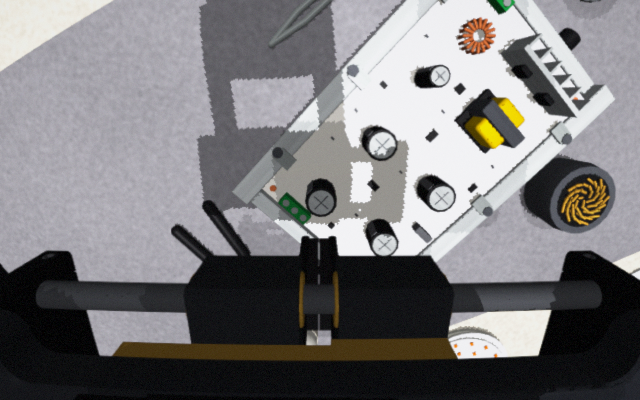

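The raised can's top is at (321,202), which matches the prediction of (320.9,202.6), so the TCP is centred over it. I'll go down to about 8 mm above the top.

>>> servo_tool --targets '[{"offset":[0,0,0.02],"dr":[0,0,0]},{"offset":[0,0,0.04],"dr":[0,0,0]},{"offset":[0,0,0.055],"dr":[0,0,0]},{"offset":[0,0,0.067],"dr":[0,0,0]},{"offset":[0,0,0.076],"dr":[0,0,0]},{"offset":[0,0,0.076],"dr":[0,0,0]},{"offset":[0,0,0.076],"dr":[0,0,0]},{"offset":[0,0,0.076],"dr":[0,0,0]}]'

```text
time_s: 2.58
position: [0.5441, -0.0944, 0.0772]
tcp_rot: [[-0.919, 0.395, 0.001], [0.395, 0.919, -0.0], [-0.001, 0.0, -1.0]]
force: [0.6, -0.3, -0.1]
opening: 0.001
grasp_force: 0.0
```

>>> servo_tool --targets '[{"offset":[0,0,0.001],"dr":[0,0,0]},{"offset":[0,0,0.002],"dr":[0,0,0]},{"offset":[0,0,0.003],"dr":[0,0,0]},{"offset":[0,0,0.004],"dr":[0,0,0]},{"offset":[0,0,0.005],"dr":[0,0,0]},{"offset":[0,0,0.006],"dr":[0,0,0]},{"offset":[0,0,0.007],"dr":[0,0,0]},{"offset":[0,0,0.008],"dr":[0,0,0]},{"offset":[0,0,0.009],"dr":[0,0,0]},{"offset":[0,0,0.01],"dr":[0,0,0]},{"offset":[0,0,0.011],"dr":[0,0,0]},{"offset":[0,0,0.012],"dr":[0,0,0]},{"offset":[0,0,0.012],"dr":[0,0,0]},{"offset":[0,0,0.012],"dr":[0,0,0]}]'

```text
time_s: 3.75
position: [0.5438, -0.0949, 0.0647]
tcp_rot: [[-0.918, 0.396, 0.0], [0.396, 0.918, -0.0], [-0.0, -0.0, -1.0]]
force: [-0.3, -0.4, 4.5]
opening: 0.006
grasp_force: 2.2
```

In contact at 4.5 N. I'll keep pressing in 0.5 mm steps.

>>> servo_tool --targets '[{"offset":[0,0,0.0005],"dr":[0,0,0]},{"offset":[0,0,0.001],"dr":[0,0,0]},{"offset":[0,0,0.0015],"dr":[0,0,0]},{"offset":[0,0,0.002],"dr":[0,0,0]},{"offset":[0,0,0.0025],"dr":[0,0,0]},{"offset":[0,0,0.003],"dr":[0,0,0]},{"offset":[0,0,0.0035],"dr":[0,0,0]},{"offset":[0,0,0.004],"dr":[0,0,0]},{"offset":[0,0,0.004],"dr":[0,0,0]}]'

```text
time_s: 4.5
position: [0.5438, -0.0949, 0.0604]
tcp_rot: [[-0.918, 0.396, -0.0], [0.396, 0.918, -0.0], [0.0, -0.0, -1.0]]
force: [-0.7, 0.4, 4.4]
opening: 0.007
grasp_force: 2.1
```

>>> servo_tool --targets '[{"offset":[0,0,0.0003],"dr":[0,0,0]},{"offset":[0,0,0.0006],"dr":[0,0,0]},{"offset":[0,0,0.0009],"dr":[0,0,0]},{"offset":[0,0,0.0009],"dr":[0,0,0]}]'

```text
time_s: 4.83
position: [0.5438, -0.095, 0.0604]
tcp_rot: [[-0.918, 0.396, 0.0], [0.396, 0.918, -0.0], [-0.0, -0.0, -1.0]]
force: [-1.6, 0.2, 11.0]
opening: 0.007
grasp_force: 4.9
```

The height has stalled while the force rose to 11 N, so the can is at its dead stop. Lifting away now.

>>> servo_tool --targets '[{"offset":[0,0,-0.001],"dr":[0,0,0]},{"offset":[0,0,-0.003],"dr":[0,0,0]},{"offset":[0,0,-0.008],"dr":[0,0,0]},{"offset":[0,0,-0.02],"dr":[0,0,0]},{"offset":[0,0,-0.045],"dr":[0,0,0]},{"offset":[0,0,-0.075],"dr":[0,0,0]},{"offset":[0,0,-0.105],"dr":[0,0,0]},{"offset":[0.03,0.03,-0.13],"dr":[0,0,0]},{"offset":[0.06,0.06,-0.15],"dr":[0,0,0]},{"offset":[0.09,0.09,-0.16],"dr":[0,0,0]},{"offset":[0.12,0.12,-0.16],"dr":[0,0,0]},{"offset":[0.15,0.15,-0.16],"dr":[0,0,0]},{"offset":[0.18,0.18,-0.16],"dr":[0,0,0]},{"offset":[0.21,0.21,-0.16],"dr":[0,0,0]},{"offset":[0.24,0.24,-0.16],"dr":[0,0,0]},{"offset":[0.24,0.24,-0.16],"dr":[0,0,0]},{"offset":[0.24,0.24,-0.16],"dr":[0,0,0]}]'

```text
time_s: 6.25
position: [0.416, 0.2236, 0.2196]
tcp_rot: [[-0.92, 0.391, -0.001], [0.391, 0.92, 0.001], [0.001, 0.0, -1.0]]
force: [-0.4, -0.3, 0.3]
opening: 0.006
grasp_force: 0.0
```

Run:
```python
from h import *
c=snap('scene','s2')
k=lambda n:cv2.resize(cv2.imread(f'pics/{n}.png')[175:290,225:345],None,fx=3.3,fy=3.3,interpolation=cv2.INTER_CUBIC)
cv2.imwrite('pics/cmp.png',np.hstack([k('scene0'),k('s2')]))
s=bot.read_state();print(s['time_s'],s['position'],s['force'])
```

```text
6.3 [0.41726869 0.22195519 0.21965051] [-0.04358637  0.58800415 -0.13852944]
```

View pics/cmp.png

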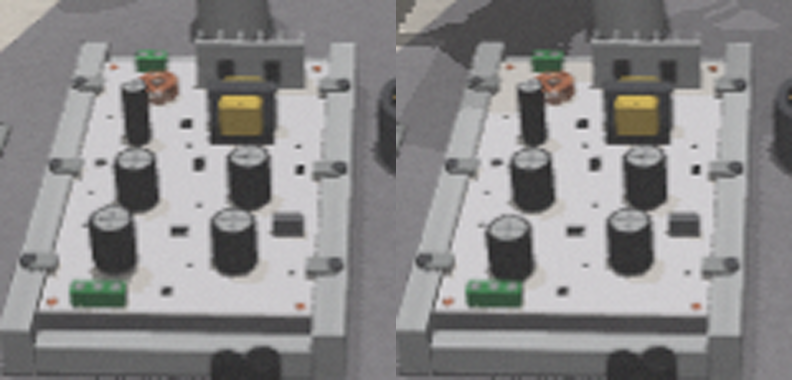

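The near-left can's top dropped from row 218 to row 228 in the comparison crop. It now sits like its twins, and nothing else has moved.

```bash
python3 -c "
from rig import ticket; print(ticket.hand_in())"
```

```text
the job is handed in; nothing more can be done
None
```

I pressed the raised capacitor, at place (-36, -90), down to its dead stop with a last reading of 11 N, moved the hand clear, and handed the job in at about 6.3 s; the verdict was not shown.

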